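# Bed down a screw eye in a kitchen shelf with a screwdriver as the bar

## Robot

A 6-joint arm with a two-finger parallel gripper is mounted at the origin on the work surface. World frame = base frame: x ahead of the robot, y to its left, z up, the work surface at z = 0. Lengths are in m, angles in rad, forces in N, time in s.
With the tool pointing down it reaches from about 0.3 to 0.75 m from the base axis. Payload 8.5 kg.
Tool frame: the origin (TCP) lies midway between the tips of the shut fingers; the grasp point (between the pads) lies 19 mm behind it; z points along the fingers, y is the direction in which the jaws open and shut (so a half turn about z gives the same grasp; the last joint's range is limited). The gripper opens to 85 mm and grips with 20 to 120 N. Pads are 22 mm wide; open, the fingers measure 114 mm over their backs; the gripper's body (76 mm by 85 mm) begins 54 mm behind the grasp point. The pads swing forward as they close: fully open they stand 13 mm farther back than shut.
Start: joints at [-1.548, 0.381, 1.297, -0, 1.464, -0.215], TCP at [0.13, -0.535, 0.231] pointing down, gripper open.
Joint ranges: [-3.11, 3.11], [-0.89, 2.33], [0.22, 2.48], [-1.42, 4.56], [0.17, 2.85], [-2.88, 2.88]. Speed limits (rad/s): [2.39, 2.39, 3.14, 3.14, 3.14, 3.14].

## Interface

Orientations are given as a 3x3 rotation matrix whose columns are the frame's x, y, z axes.
In Python, from bench import status, imaging, ticket, spotter gives the robot as it stands.
- The arm moves only by the tool carry_out, never from a script. Its argument "rows" is a list of rows, each an object of numbers: "tx", "ty", "tz": the shift along the world's x, y, z in cm; "rx", "ry", "rz": the turn, a rotation vector about the world's x, y, z in rad; "jaw": the closure, from 0 (fully open) to 1 (shut). In form: [{"tx": .., "ty": .., "tz": .., "rx": .., "ry": .., "rz": .., "jaw": ..}, ...]. A call has 1 to 20 rows; each row is the pose to reach, as a shift and turn from the pose commanded when the call began; what a row does not reach only later rows make up. A row lasts 1/8 s, in which the tool goes at most 62.5 mm and 10.7 degrees, less where a joint would pass 70% of its speed; a pose out of reach is approached as far as the arm can. A call with a gripper value outside its range is refused whole. The fingers move at their own pace and stop on an object; "force" is the grip in N (left out, the last holds). Time passes only in rows, so rows that repeat a pose let the fingers close. It gives the time, the measured TCP pose, the force and the opening at its end, in the units of the state.
- status.sense(): the state, without advancing time (a new reading comes with each control period).
- imaging.capture(name): name is "scene" or "top" or "wrist"; returns (picture, depth): 384x512x3 uint8, blue, green, red; 384x512 float32, m along the optical axis (not along the pixel's ray), 0 where there is no reading.
- imaging.camera_info(name): a dict with "fx", "fy", "cx", "cy" (pixels), "k1" (the pictures are not rectified: a ray, as slopes to the right and down, at radius r is drawn at 1 + k1 r^2 times it, then the intrinsics apply), "world_from_camera" (4x4, takes a point from camera to world coordinates); the wrist camera has in their place "mount" (4x4, takes a point from camera to tool coordinates, whose origin is the TCP and whose axes are the flange's). Camera axes: x right, y down, z forward; pixel columns grow to the right and rows downward; lengths in m; the calibration is good to about 2 mm. A picture is of the moment at which its call begins: read the wrist's pose just before it. camera_info takes no time and is no camera call.
- ticket.job_done(): hands the job in, once; it reports no verdict.
Trained networks look in the newest picture that a camera, given by its name, has taken for a name from the list of things; names that differ only in an ending like _2 or _b are one class to them, and where a whole thing is asked for, a point or a joint stands for the part that bears it (a point fixed in the world has none). Each returns a list of dicts, best first, with "confidence" (0 to 1); they miss things now and then, are a little off and sometimes report something else, mostly with a low value. They report only what shows in the picture. A call takes as long as a camera call.
- spotter.recognise(target, camera): "at" ([column, row] in pixels, amid what is visible of it).
- spotter.masks_of(target, camera): "pixels" (384x512 bool, what is visible of it) and "at" ([column, row] in pixels, amid what is visible of it).
The state is a dict: "clock": time; "joint_positions": joint angles; "joint_vel": joint speeds; "tau": joint torques, N m; "tcp_pos": TCP position; "tcp_rot": TCP orientation; "contact_force": force on the tool from outside, world axes, zero at the start; "torque": the same for the moment, N m; "opening": finger opening in m.
Only numpy, scipy, OpenCV 4.12 (cv2) and the standard library are available. Lean on these libraries where they do the work, as an engineer would, in place of code of your own. Each camera call takes 0.05 s, during which the arm holds its last target. There are 200 camera calls.

## Task

This shelf lies upside down on the counter while its hanging hardware goes in, and the screw eye has only been wound in by hand so far. Slide the screwdriver's shaft through the eye's loop and use it as a bar to turn the eye clockwise until its collar beds snugly on the wood, stopping as soon as you feel it tighten, because over-tightening strips the soft wood. Then draw the screwdriver out and lay it back down on the counter clear of the shelf; keep your fingers off the eye and leave everything else as it is.

Things in the scene. Friction and masses are not known exactly. Their poses are not given: they have to be found in the camera images.
- board: The shelf: pale pine board 140 x 800 x 28 mm, flat on the counter, fixed. Origin at the centre of its underside; local x across it, y along it, z up; top face at z = 28 mm. On top: two dark pipe flanges (84 mm wide, 20 mm high, at y = -270 and 270 mm) and, on its centre line at y = -130, 0 and 130 mm in any order, two small cup hooks and the larger screw eye
- cup_hook1: Small open cup hook, 23 mm high, fixed and already tight; origin at its foot on the board
- cup_hook2: The other small open cup hook, alike
- eye: The screw eye, plain steel, the only closed ring on the shelf: upright ring of 7 mm round wire, hole 19 mm, 33 mm across outside, on a short neck over a round collar 24 mm across. Origin: centre of the collar's underside, on the screw's axis. Right-hand thread: clockwise seen from above drives it down, 3 mm per turn. Local z up, local x along the hole
- eye_loop (a point): Centre of the ring's hole, 33 mm above the collar's underside. Local x is square to the ring: the shaft goes in along it, from either side. With the 10 mm shaft in the hole there are about 49 degrees of play to either side of local x before the shaft bears on both sides of the ring and turns it
- eye_collar (a point): Centre of the collar's underside. At the start it is less than a quarter turn short of the wood, too little to measure: where it touches must be felt. The thread drags at a steady 0.12 N m or so about the screw's axis and stays where it is left; once the collar touches it goes hardly any further and the torque climbs steeply. Stop when it has clearly risen, at 0.3 to 0.6 N m; 0.85 N m strips it
- screwdriver: Loose screwdriver, 120 to 190 g, lying level in front of the shelf. Black handle 30 mm square with rounded edges, blunt round steel shaft 10 mm thick. Origin under the middle of the handle; local x points to the blade, z up. Its axis is 15 mm above the origin; handle from x = -54 to 50 mm, shaft from 50 to 160 mm (the last 12 mm a flat blade)
- shaft_tip (a point): The blade end of the screwdriver, on its axis; axes as the screwdriver's
- mug: Bystander: blue mug 92 mm high, right of the shelf
- bowl: Bystander: white bowl 130 mm across, left, in front of the shelf
- tumbler: Bystander: green glass tumbler 120 mm high, left in front of the shelf
- hook_tin: Bystander: open round tin 72 mm across, 34 mm high, with spare cup hooks, left in front of the shelf
- tape_measure: Bystander: grey tape measure 66 x 36 x 59 mm standing on the left end of the shelf
- pencil: Bystander: flat carpenter's pencil 155 mm long lying on the counter, front left
- pliers: Bystander: pliers 170 mm long, 18 mm thick, lying on the counter, front right
- wrench: Bystander: wrench 180 mm long lying on the counter, front right

How it is judged:
On the way, in this order (a step that is already met when the one before it is completed fails the run):
1. the screwdriver's shaft is through the eye's loop, while the collar still stands off the wood (x of eye_loop in the frame of screwdriver between 0.055 and 0.15 m and y of eye_loop in the frame of shaft_tip between -0.011 and 0.011 m and z of eye_loop in the frame of shaft_tip between -0.011 and 0.011 m and z of eye_collar in the frame of board above 0.02808 m), for 0.2 s.
2. the eye is turned until its collar beds on the wood, with the shaft through the loop (z of eye_collar in the frame of board below 0.02803 m and x of eye_loop in the frame of screwdriver between 0.05 and 0.16 m and y of eye_loop in the frame of shaft_tip between -0.012 and 0.012 m and z of eye_loop in the frame of shaft_tip between -0.012 and 0.012 m), for 0.2 s.
At the end, for the whole second after the job is handed in: The eye's collar is down on the wood (gap under 0.03 mm, that is within 4 degrees of touching), and the screwdriver lies level and still on the counter, out of the loop and not touching the shelf (z of eye_collar in the frame of board below 0.02803 m and height (world z) of screwdriver below 0.006 m and angle between shaft_tip's own x axis and vertical between 1.48 and 1.66 rad and contact force between screwdriver and board below 0.05 N and contact force between screwdriver and eye below 0.05 N and linear speed of screwdriver below 0.02 m/s).
It fails at once if the eye is over-tightened or wrenched: the screwdriver bears on it with more than 90 N in all, as it does at a torque of about 0.85 N m (contact force between screwdriver and eye above 90 N).
It fails at once if the fingers touch the screw eye (contact force between the fingers and eye above 1 N).
It fails at once if the shelf is pressed on harder than 25 N by the arm or the screwdriver (contact force between any of the arm, the fingers, screwdriver and board above 25 N).
It fails at once if a bystander is moved more than 20 mm (distance of any of mug, bowl, tumbler, hook_tin, tape_measure, pencil, pliers, wrench from where it was at the start of the episode above 0.02 m).
It also fails if it takes over 72 s, if anything falls off the work surface, if the arm or the gripper's body presses on something with over 40 N, if the wrist force passes 120 N, or if a joint passes its speed limit or range.

## Working session

There is one attempt and no reset: what is moved stays moved. The work goes in short steps, Python scripts to look and compute and a tool call to move; the robot and the scene stay as the last step left them, time stands still between calls to the robot, and variables do not carry over. Pictures are saved under pics/ and viewed, about 8 in all and at most 12, crops included, and the job is handed in when it is done.

Besides the shell and the picture viewer there is one more tool, called after "Request:" by a JSON object that holds its "name" and its "arguments", one argument or row to a line. carry_out: Moves the arm, as the interface text tells. Its arguments: {"type":"object","properties":{"rows":{"type":"array","items":{"type":"object","properties":{"tx":{"type":"number"},"ty":{"type":"number"},"tz":{"type":"number"},"rx":{"type":"number"},"ry":{"type":"number"},"rz":{"type":"number"},"jaw":{"type":"number"}}}},"force":{"type":"number"}},"required":["rows"]}

```bash
ls; mkdir -p pics
cat > h.py <<'E'
import numpy as np, cv2
from bench import status, imaging, ticket, spotter
def cam(name):
    i=imaging.camera_info(name)
    if 'mount' in i:
        s=status.sense(); T=np.eye(4); T[:3,:3]=s['tcp_rot']; T[:3,3]=s['tcp_pos']; W=T@np.array(i['mount'])
    else: W=np.array(i['world_from_camera'])
    return i,W
def rays(i,uv):
    uv=np.atleast_2d(np.array(uv,float)); d=np.c_[(uv[:,0]-i['cx'])/i['fx'],(uv[:,1]-i['cy'])/i['fy']]
    r=d.copy()
    for _ in range(20): r=d/(1+i['k1']*(r**2).sum(1,keepdims=True))
    return np.c_[r,np.ones(len(r))]
def world(i,W,uv,depth):
    p=rays(i,uv)*np.atleast_1d(depth)[:,None]
    return p@W[:3,:3].T+W[:3,3]
def onplane(i,W,uv,z):
    d=rays(i,uv)@W[:3,:3].T; o=W[:3,3]
    return o+d*((z-o[2])/d[:,2])[:,None]
def proj(i,W,P):
    P=np.atleast_2d(P); c=(P-W[:3,3])@W[:3,:3]; r=c[:,:2]/c[:,2:]
    r=r*(1+i['k1']*(r**2).sum(1,keepdims=True)); return np.c_[r[:,0]*i['fx']+i['cx'],r[:,1]*i['fy']+i['cy']]
def mask_pts(name,target,k=0):
    i,W=cam(name); im,d=imaging.capture(name); m=spotter.masks_of(target,name)
    return im,d,i,W,m
E
python3 - <<'E'
from h import *
s=status.sense(); print(s)
for n in ['scene','top']:
    i,W=cam(n); im,d=imaging.capture(n); cv2.imwrite(f'pics/{n}0.png',im); print(n,i['fx'],i['k1'],W.round(3).tolist())
    np.savez(f'{n}0.npz',im=im,d=d)
    for t in ['eye','screwdriver','cup_hook1','mug','pliers','wrench','bowl','tumbler','hook_tin','pencil','tape_measure']:
        for m in spotter.masks_of(t,n)[:3]:
            v,u=np.nonzero(m['pixels']&(d>0)); 
            if len(u)<3: continue
            P=world(i,W,np.c_[u,v],d[v,u]); print(t,round(m['confidence'],2),np.round(m['at']),len(u),np.median(P,0).round(3),np.percentile(P,2,axis=0).round(3),np.percentile(P,98,axis=0).round(3))
E
```

```text
pics
{'clock': 0.0, 'joint_positions': array([-1.54832220e+00,  3.81211223e-01,  1.29825146e+00, -3.20578471e-05,
        1.46357403e+00, -2.15275748e-01]), 'joint_vel': array([ 0.00072225, -0.00137155,  0.00095637,  0.00219043, -0.00147351,
       -0.00084945]), 'tau': array([-4.39101823e-04, -4.48466027e+01, -2.31278729e+01, -2.28905765e-04,
        4.77107271e-03,  2.08415663e-06]), 'tcp_pos': array([ 0.12953002, -0.53423785,  0.23070673]), 'tcp_rot': array([[ 9.71869571e-01,  2.35519709e-01, -6.43168934e-05],
       [ 2.35519555e-01, -9.71868539e-01,  1.44297622e-03],
       [ 2.77341774e-04, -1.41753257e-03, -9.99998957e-01]]), 'contact_force': array([ 0.11264868, -0.08525065,  0.53059257]), 'torque': array([ 0.00226869, -0.04005062, -0.01068024]), 'opening': 0.08528936428953968}
scene 347.67718301772953 -0.008748744348694475 [[-0.173, 0.691, -0.702, 1.193], [0.985, 0.113, -0.132, 0.138], [-0.012, -0.714, -0.7, 0.825], [0.0, 0.0, 0.0, 1.0]]
eye 0.4 [241. 246.] 105 [ 0.624 -0.039  0.048] [ 0.603 -0.052  0.027] [ 0.634 -0.028  0.078]
eye 0.31 [135. 183.] 263 [ 0.39  -0.455  0.012]
[... 2107 characters left out ...]
347  0.007] [ 0.288 -0.366 -0.002] [ 0.317 -0.336  0.014]
bowl 0.97 [ 94. 163.] 1055 [0.539 0.56  0.024] [0.478 0.497 0.001] [0.59  0.603 0.063]
tumbler 0.65 [112. 209.] 520 [0.383 0.482 0.068] [0.352 0.433 0.   ] [0.414 0.5   0.123]
hook_tin 0.97 [157. 198.] 386 [0.414 0.339 0.006] [ 0.383  0.301 -0.002] [0.446 0.371 0.036]
hook_tin 0.67 [419. 173.] 693 [ 0.517 -0.554  0.041] [ 0.46  -0.579 -0.   ] [ 0.553 -0.5    0.095]
hook_tin 0.64 [246. 197.] 394 [0.43  0.029 0.026] [ 0.417 -0.038 -0.003] [0.447 0.157 0.036]
pencil 0.77 [201. 225.] 134 [0.329 0.189 0.008] [0.323 0.104 0.002] [0.336 0.244 0.014]
tape_measure 0.85 [159. 137.] 269 [0.603 0.313 0.082] [0.574 0.292 0.032] [0.634 0.339 0.092]
```

Run:
```python
import cv2
a=cv2.imread('pics/top0.png')[100:250,80:440]; b=cv2.imread('pics/scene0.png')[150:300,80:440]
cv2.imwrite('pics/c1.png',cv2.resize(cv2.vconcat([a,b]),None,fx=2,fy=2,interpolation=cv2.INTER_CUBIC))
```

```text
(no output)
```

View pics/c1.png

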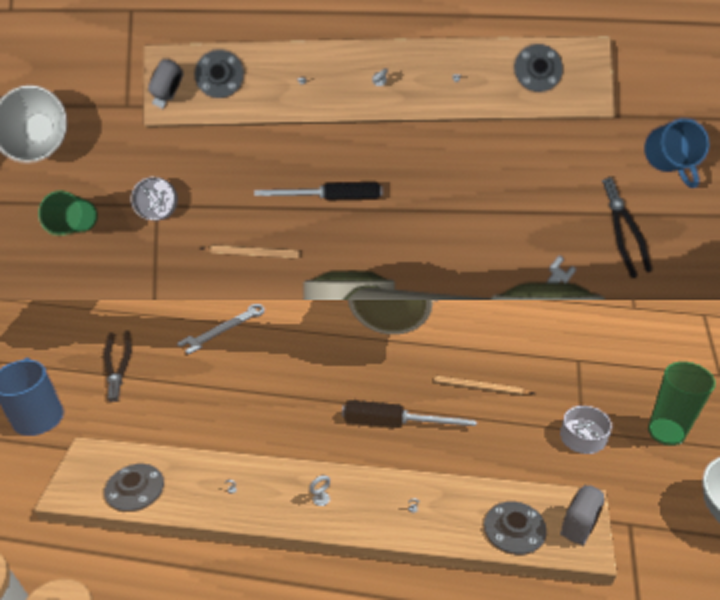

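The top view shows the eye in the middle of the board (about px 272,138) and the screwdriver (252,193) with its blade to the left (+y). Next, a wrist look at the eye.

Request:
{"name": "carry_out", "arguments": {
  "rows": [
    {"tx":3,"ty":4,"tz":3,"rz":0.1,"jaw":0},
    {"tx":6,"ty":8,"tz":6,"rz":0.25,"jaw":0},
    {"tx":9,"ty":12.5,"tz":7,"rz":0.4,"jaw":0},
    {"tx":12.5,"ty":17,"tz":7,"rz":0.55,"jaw":0},
    {"tx":16,"ty":22,"tz":7,"rz":0.7,"jaw":0},
    {"tx":19,"ty":26.5,"tz":7,"rz":0.85,"jaw":0},
    {"tx":22.5,"ty":31,"tz":7,"rz":1.0,"jaw":0},
    {"tx":26,"ty":36,"tz":7,"rz":1.15,"jaw":0},
    {"tx":30,"ty":41,"tz":7,"rz":1.25,"jaw":0},
    {"tx":34,"ty":46,"tz":7,"rz":1.333,"jaw":0},
    {"tx":38,"ty":50,"tz":7,"rz":1.333,"jaw":0},
    {"tx":38,"ty":50,"tz":7,"rz":1.333,"jaw":0},
    {"tx":38,"ty":50,"tz":7,"rz":1.333,"jaw":0}
  ]
}}

```text
schema error: expected keys tx, ty, tz, rx, ry, rz, jaw
```

Run:
```python
from h import *
s=status.sense(); print(s['clock'],s['tcp_pos'],s['tcp_rot'].round(3).tolist(),s['joint_positions'].round(2))
i,W=cam('wrist'); im,d=imaging.capture('wrist'); cv2.imwrite('pics/w1.png',im); print(i,W.round(3).tolist())
np.savez('w1.npz',im=im,d=d,W=W)
for t in ['eye','screwdriver']:
    for m in spotter.masks_of(t,'wrist')[:3]:
        v,u=np.nonzero(m['pixels']&(d>0)); 
        if len(u)<3: continue
        P=world(i,W,np.c_[u,v],d[v,u]); print(t,round(m['confidence'],2),np.round(m['at']),len(u),np.median(P,0).round(3),np.percentile(P,2,axis=0).round(3),np.percentile(P,98,axis=0).round(3))
```

```text
1.2 [ 0.12956475 -0.53450427  0.23133928] [[0.972, 0.236, 0.0], [0.236, -0.972, -0.0], [0.0, 0.0, -1.0]] [-1.55  0.38  1.3   0.    1.46 -0.22]
{'fx': 318.80940340793495, 'fy': 318.80940340793495, 'cx': 257.5824802431054, 'cy': 191.83217188758724, 'k1': -0.05711560595664614, 'mount': array([[ 1.06802273e-04, -9.61256511e-01, -2.75655416e-01,
         6.98305391e-02],
       [ 9.99999920e-01, -3.34115601e-06,  3.99099622e-04,
         3.46806087e-04],
       [-3.84558118e-04, -2.75655436e-01,  9.61256434e-01,
        -1.42352563e-01],
       [ 0.00000000e+00,  0.00000000e+00,  0.00000000e+00,
         1.00000000e+00]])} [[0.236, -0.934, -0.268, 0.198], [-0.972, -0.226, -0.065, -0.518], [0.0, 0.276, -0.961, 0.374], [0.0, 0.0, 0.0, 1.0]]
```

View pics/w1.png

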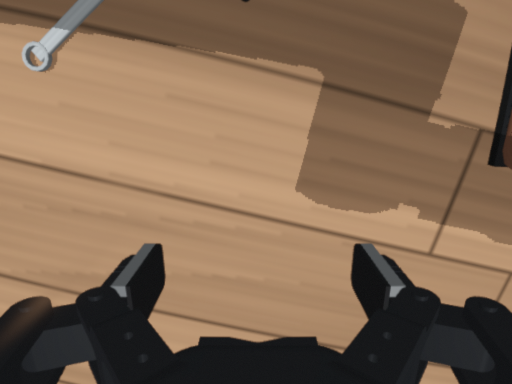

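Request:
{"name": "carry_out", "arguments": {
  "rows": [
    {"tx":3,"ty":4,"tz":3,"rx":0,"ry":0,"rz":0.1,"jaw":0},
    {"tx":6,"ty":8,"tz":5,"rx":0,"ry":0,"rz":0.25,"jaw":0},
    {"tx":9,"ty":12.5,"tz":5,"rx":0,"ry":0,"rz":0.4,"jaw":0},
    {"tx":12.5,"ty":17,"tz":5,"rx":0,"ry":0,"rz":0.55,"jaw":0},
    {"tx":16,"ty":22,"tz":5,"rx":0,"ry":0,"rz":0.7,"jaw":0},
    {"tx":19.5,"ty":26.5,"tz":5,"rx":0,"ry":0,"rz":0.85,"jaw":0},
    {"tx":23,"ty":31,"tz":5,"rx":0,"ry":0,"rz":1.0,"jaw":0},
    {"tx":27,"ty":36,"tz":5,"rx":0,"ry":0,"rz":1.15,"jaw":0},
    {"tx":31,"ty":41,"tz":5,"rx":0,"ry":0,"rz":1.25,"jaw":0},
    {"tx":36,"ty":46,"tz":5,"rx":0,"ry":0,"rz":1.333,"jaw":0},
    {"tx":41,"ty":51,"tz":5,"rx":0,"ry":0,"rz":1.333,"jaw":0},
    {"tx":41,"ty":51,"tz":5,"rx":0,"ry":0,"rz":1.333,"jaw":0},
    {"tx":41,"ty":51,"tz":5,"rx":0,"ry":0,"rz":1.333,"jaw":0}
  ]
}}

```text
clock: 2.98
tcp_pos: [0.5398, -0.024, 0.2809]
tcp_rot: [[-0.002, 1.0, -0.001], [1.0, 0.002, -0.0], [-0.0, -0.001, -1.0]]
contact_force: [-0.4, 0.2, 0.3]
opening: 0.0852
```

Run:
```python
from h import *
s=status.sense(); print(s['clock'],s['tcp_pos'],s['tcp_rot'].round(3).tolist(),s['joint_positions'].round(2))
i,W=cam('wrist'); im,d=imaging.capture('wrist'); cv2.imwrite('pics/w2.png',im)
np.savez('w2.npz',im=im,d=d,W=W)
for t in ['eye','screwdriver']:
    for m in spotter.masks_of(t,'wrist')[:3]:
        v,u=np.nonzero(m['pixels']&(d>0)); 
        if len(u)<3: continue
        P=world(i,W,np.c_[u,v],d[v,u]); print(t,round(m['confidence'],2),np.round(m['at']),len(u),np.median(P,0).round(3),np.percentile(P,2,axis=0).round(3),np.percentile(P,98,axis=0).round(3))
        if t=='eye' :
            for lo,hi in [(.05,.058),(.058,.066),(.066,.075),(.075,.09)]:
                k=(P[:,2]>lo)&(P[:,2]<hi)
                if k.sum()>3:
                    Q=P[k,:2]; c=Q.mean(0); w,V=np.linalg.eigh(np.cov((Q-c).T)); print(lo,k.sum(),c.round(4),(w**.5).round(4),V[:,1],np.degrees(np.arctan2(*V[::-1,1])))
```

```text
2.975 [ 0.53975914 -0.02402297  0.28094707] [[-0.002, 1.0, -0.001], [1.0, 0.002, -0.0], [-0.0, -0.001, -1.0]] [-0.26  0.33  1.23 -0.    1.58 -0.27]
eye 0.67 [323. 171.] 349 [ 0.619 -0.036  0.032] [ 0.61  -0.048  0.029] [ 0.632 -0.027  0.077]
0.058 14 [ 0.611  -0.0277] [0.0008 0.0021] [0.57590501 0.81751662] 54.83696502067386
0.066 82 [ 0.6179 -0.0345] [0.0022 0.0091] [-0.68255547  0.73083379] 133.04366087547658
0.075 69 [ 0.6215 -0.0382] [0.0017 0.0045] [-0.68583138  0.72776048] 133.30102590134433
screwdriver 0.69 [171. 119.] 2822 [0.433 0.025 0.028] [ 0.421 -0.04   0.01 ] [0.449 0.152 0.031]
```

View pics/w2.png

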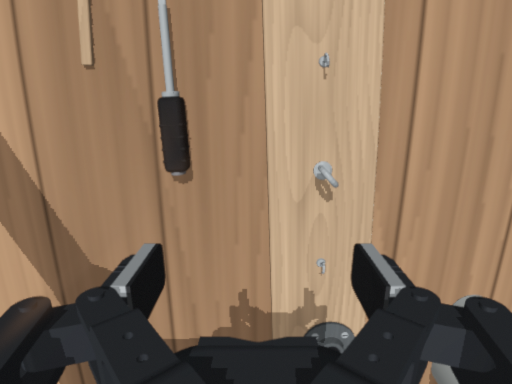

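The wrist view shows the eye at px (323,171) with its ring plane running at about 133° in the world, so the hole points along about 43°. The screwdriver handle is at (173,133). Next I'll fit the screwdriver axis.

Run:
```python
from h import *
z=np.load('w2.npz'); i=imaging.camera_info('wrist'); W=z['W']; d=z['d']
v,u=np.nonzero(d>0); P=world(i,W,np.c_[u,v],d[v,u])
k=(P[:,0]>.40)&(P[:,0]<.47)&(P[:,1]>-.1)&(P[:,1]<.2)
print('counter z',np.median(P[k&(P[:,2]<.006)][:,2]))
for lo,hi in [(.022,.04),(.012,.0215)]:
    Q=P[k&(P[:,2]>lo)&(P[:,2]<hi)]; print(lo,len(Q),Q.min(0).round(4),Q.max(0).round(4))
H=P[k&(P[:,2]>.024)]
for y in np.arange(-.06,.17,.02):
    Q=P[k&(P[:,2]>.008)&(abs(P[:,1]-y)<.004)]
    if len(Q): print(round(y,2),((Q[:,0].min()+Q[:,0].max())/2).round(4),np.ptp(Q[:,0]).round(4),np.percentile(Q[:,2],90).round(4))
b=(P[:,0]>.56)&(P[:,0]<.68)&(abs(P[:,1])<.2); print('board z',np.median(P[b][:,2]))
r=P[(abs(P[:,0]-.62)<.025)&(abs(P[:,1]+.038)<.025)&(P[:,2]>.042)]
print('ring',r.min(0),r.max(0))
n=np.array([.73,.684]);t=np.array([-.684,.73])
print('along plane',np.percentile(r[:,:2]@t,[1,99]),'normal',np.percentile(r[:,:2]@n,[1,50,99]), np.array([.62,-.039])@t,np.array([.62,-.039])@n)
```

```text
counter z -0.00030668207047390705
0.022 1881 [ 0.4173 -0.0459  0.022 ] [0.4496 0.1161 0.0323]
0.012 922 [ 0.4218 -0.0462  0.0121] [0.4494 0.1603 0.0215]
-0.04 0.4356 0.0274 0.0297
-0.02 0.4344 0.0294 0.0305
0.0 0.4335 0.0293 0.0309
0.02 0.4333 0.0302 0.0308
0.04 0.4324 0.0303 0.0304
0.06 0.4319 0.0202 0.0241
0.08 0.4308 0.0097 0.0203
0.1 0.4308 0.0091 0.0201
0.12 0.4291 0.0102 0.0199
0.14 0.4286 0.0092 0.0199
0.16 0.428 0.0091 0.0178
board z 0.028473051721790266
ring [ 0.59501599 -0.04894446  0.0586125 ] [ 0.63219189 -0.01300223  0.36894617]
along plane [-0.45625061 -0.41961639] normal [0.4145771  0.42424791 0.43156876] -0.45255 0.425924
```

Request:
{"name": "carry_out", "arguments": {
  "rows": [
    {"tx":-3,"ty":0.6,"tz":-5,"rx":0,"ry":0,"rz":0.037,"jaw":0},
    {"tx":-7,"ty":1.4,"tz":-9,"rx":0,"ry":0,"rz":0.037,"jaw":0},
    {"tx":-10.6,"ty":2.2,"tz":-13,"rx":0,"ry":0,"rz":0.037,"jaw":0},
    {"tx":-10.6,"ty":2.2,"tz":-17,"rx":0,"ry":0,"rz":0.037,"jaw":0},
    {"tx":-10.6,"ty":2.2,"tz":-21,"rx":0,"ry":0,"rz":0.037,"jaw":0},
    {"tx":-10.6,"ty":2.2,"tz":-24,"rx":0,"ry":0,"rz":0.037,"jaw":0},
    {"tx":-10.6,"ty":2.2,"tz":-26,"rx":0,"ry":0,"rz":0.037,"jaw":0},
    {"tx":-10.6,"ty":2.2,"tz":-27.2,"rx":0,"ry":0,"rz":0.037,"jaw":0},
    {"tx":-10.6,"ty":2.2,"tz":-27.9,"rx":0,"ry":0,"rz":0.037,"jaw":0},
    {"tx":-10.6,"ty":2.2,"tz":-27.9,"rx":0,"ry":0,"rz":0.037,"jaw":0},
    {"tx":-10.6,"ty":2.2,"tz":-27.9,"rx":0,"ry":0,"rz":0.037,"jaw":0}
  ]
}}

```text
clock: 4.5
tcp_pos: [0.4339, -0.0026, 0.0028]
tcp_rot: [[-0.037, 0.999, 0.001], [0.999, 0.037, -0.0], [-0.0, 0.001, -1.0]]
contact_force: [0.2, 0.0, -0.6]
opening: 0.0851
```

Request:
{"name": "carry_out", "arguments": {
  "rows": [
    {"tx":0,"ty":0,"tz":0,"rx":0,"ry":0,"rz":0,"jaw":1},
    {"tx":0,"ty":0,"tz":0,"rx":0,"ry":0,"rz":0,"jaw":1},
    {"tx":0,"ty":0,"tz":0,"rx":0,"ry":0,"rz":0,"jaw":1},
    {"tx":0,"ty":0,"tz":0,"rx":0,"ry":0,"rz":0,"jaw":1},
    {"tx":0,"ty":0,"tz":0,"rx":0,"ry":0,"rz":0,"jaw":1},
    {"tx":0,"ty":0,"tz":0,"rx":0,"ry":0,"rz":0,"jaw":1},
    {"tx":0,"ty":0,"tz":0,"rx":0,"ry":0,"rz":0,"jaw":1},
    {"tx":0,"ty":0,"tz":0,"rx":0,"ry":0,"rz":0,"jaw":1}
  ],
  "force": 100
}}

```text
clock: 5.5
tcp_pos: [0.4337, -0.0025, 0.0027]
tcp_rot: [[-0.037, 0.999, 0.001], [0.999, 0.037, -0.0], [-0.0, 0.001, -1.0]]
contact_force: [-0.4, 0.1, 6.9]
opening: 0.0284
```

Request:
{"name": "carry_out", "arguments": {
  "rows": [
    {"tx":0,"ty":0,"tz":2,"rx":0,"ry":0,"rz":0,"jaw":1},
    {"tx":0,"ty":0,"tz":5,"rx":0,"ry":0,"rz":0,"jaw":1},
    {"tx":0,"ty":-3,"tz":9,"rx":0,"ry":0,"rz":-0.15,"jaw":1},
    {"tx":1,"ty":-6,"tz":9,"rx":0,"ry":0,"rz":-0.3,"jaw":1},
    {"tx":2,"ty":-9.5,"tz":9,"rx":0,"ry":0,"rz":-0.45,"jaw":1},
    {"tx":3,"ty":-13,"tz":9,"rx":0,"ry":0,"rz":-0.6,"jaw":1},
    {"tx":3.7,"ty":-16,"tz":9,"rx":0,"ry":0,"rz":-0.75,"jaw":1},
    {"tx":3.7,"ty":-17.7,"tz":9,"rx":0,"ry":0,"rz":-0.86,"jaw":1},
    {"tx":3.7,"ty":-17.7,"tz":9,"rx":0,"ry":0,"rz":-0.86,"jaw":1},
    {"tx":3.7,"ty":-17.7,"tz":9,"rx":0,"ry":0,"rz":-0.86,"jaw":1}
  ]
}}

```text
clock: 6.75
tcp_pos: [0.4702, -0.1787, 0.0921]
tcp_rot: [[0.732, 0.682, -0.001], [0.682, -0.732, 0.001], [-0.0, -0.001, -1.0]]
contact_force: [-0.3, -0.1, -1.0]
opening: 0.0283
```

```bash
cat > look.py <<'E'
import sys
from h import *
tag=sys.argv[1]; s=status.sense(); print(s['clock'],s['tcp_pos'].round(4),s['contact_force'],s['torque'],s['opening'])
i,W=cam('wrist'); im,d=imaging.capture('wrist'); cv2.imwrite(f'pics/{tag}.png',im); np.savez(tag+'.npz',im=im,d=d,W=W)
v,u=np.nonzero(d>0); P=world(i,W,np.c_[u,v],d[v,u]); R=s['tcp_rot']; L=(P-s['tcp_pos'])@R
# screwdriver shaft in tool frame
k=(abs(L[:,1])<.03)&(abs(L[:,2]+.012)<.03)&(L[:,0]>.03)&(L[:,0]<.2)
for x in np.arange(.04,.19,.015):
    Q=L[k&(abs(L[:,0]-x)<.004)&(P[:,2]>.04)]
    if len(Q)>3: print('x',x.round(3),'ymid',((Q[:,1].min()+Q[:,1].max())/2).round(4),'w',np.ptp(Q[:,1]).round(4),'top z',np.percentile(Q[:,2],5).round(4),len(Q))
Q=L[k&(abs(L[:,1])<.01)]; print('tip x',Q[:,0].max() if len(Q) else None)
r=P[(abs(P[:,0]-.621)<.025)&(abs(P[:,1]+.038)<.025)&(P[:,2]>.045)&(P[:,2]<.082)]
print('ring',len(r))
if len(r)>10:
    for lo,hi in [(.045,.06),(.06,.066),(.066,.072),(.072,.08)]:
        Q=r[(r[:,2]>lo)&(r[:,2]<hi)][:,:2]
        if len(Q)>4:
            c=Q.mean(0); w,V=np.linalg.eigh(np.cov((Q-c).T)); t=V[:,1]; n=V[:,0]; print(lo,len(Q),c.round(4),'ang',(np.degrees(np.arctan2(t[1],t[0]))%180).round(1),'t',((Q-c)@t).min().round(4),((Q-c)@t).max().round(4),'n',((Q-c)@n).min().round(4),((Q-c)@n).max().round(4))
E
python3 look.py w3
```

```text
6.75 [ 0.4702 -0.1787  0.0921] [-0.3004616  -0.11032113 -1.01709698] [-0.04798559  0.06723888 -0.01375064] 0.02829621171609052
x 0.04 ymid 0.0002 w 0.0301 top z -0.0278 1563
x 0.055 ymid 0.0002 w 0.027 top z -0.0258 1389
x 0.07 ymid 0.0002 w 0.0099 top z -0.0175 554
x 0.085 ymid 0.0002 w 0.0096 top z -0.0176 592
x 0.1 ymid 0.0002 w 0.0102 top z -0.0175 649
tip x 0.10582720894025813
ring 0
```

View pics/w3.png

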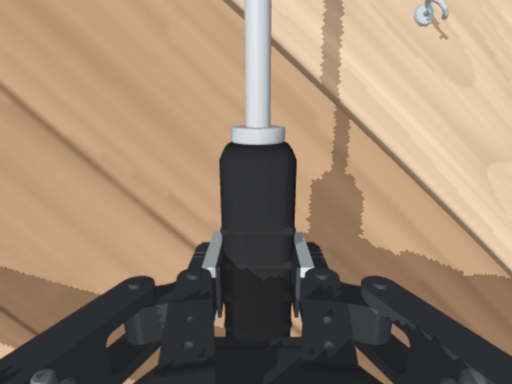

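The shaft is straight and level in the grip: it sits 12.5 mm above the TCP and lines up with the eye. Lowering, then a slow start of the insertion.

Request:
{"name": "carry_out", "arguments": {
  "rows": [
    {"tx":0,"ty":0,"tz":-2.5,"rx":0,"ry":0,"rz":0,"jaw":1},
    {"tx":0,"ty":0,"tz":-4.3,"rx":0,"ry":0,"rz":0,"jaw":1},
    {"tx":0,"ty":0,"tz":-4.3,"rx":0,"ry":0,"rz":0,"jaw":1},
    {"tx":1.46,"ty":1.36,"tz":-4.3,"rx":0,"ry":0,"rz":0,"jaw":1},
    {"tx":1.83,"ty":1.7,"tz":-4.3,"rx":0,"ry":0,"rz":0,"jaw":1},
    {"tx":1.83,"ty":1.7,"tz":-4.3,"rx":0,"ry":0,"rz":0,"jaw":1}
  ]
}}

```text
clock: 7.55
tcp_pos: [0.489, -0.1623, 0.0498]
tcp_rot: [[0.732, 0.681, 0.001], [0.681, -0.732, -0.001], [0.0, 0.001, -1.0]]
contact_force: [0.1, -0.2, -2.2]
opening: 0.0282
```

Run:
```python
from h import *
s=status.sense(); R=s['tcp_rot']; print(s['tcp_pos'],s['contact_force'],s['torque'])
out=[]
for n in ['scene','top']:
    i,W=cam(n); im,d=imaging.capture(n)
    tip=s['tcp_pos']+R@np.array([.166,.0002,-.0125]); a=s['tcp_pos']+R@np.array([.07,.0002,-.0125]); e=s['tcp_pos']+R@np.array([.206-.025,.0002,-.0125])
    q=proj(i,W,[tip,a,e,[.621,-.0385,.0615]]); print(n,q.round(1).tolist())
    c=q[3].astype(int); x0,y0=c[0]-50,c[1]-35; f=cv2.resize(im[y0:y0+70,x0:x0+100],None,fx=4,fy=4,interpolation=cv2.INTER_CUBIC)
    for p,col in zip(q[[0,2]],[(0,0,255),(0,255,0)]): cv2.circle(f,tuple(((p-[x0,y0]+.5)*4).astype(int)),3,col,-1)
    out.append(f)
cv2.imwrite('pics/c2.png',cv2.vconcat(out))
```

```text
[ 0.48900163 -0.16233728  0.04981782] [ 0.1145579  -0.20510407 -2.22720058] [-0.04465689  0.073508    0.01554922]
scene [[236.8, 238.0], [220.6, 216.5], [239.5, 241.6], [239.8, 241.6]]
top [[272.8, 140.7], [292.4, 162.3], [269.8, 137.4], [269.5, 137.6]]
```

View pics/c2.png

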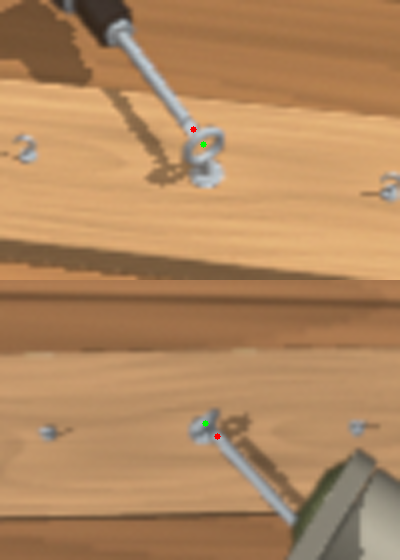

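The shaft line passes through the middle of the ring in both views (ring at about (204,147) in the scene crop). Inserting.

Request:
{"name": "carry_out", "arguments": {
  "rows": [
    {"tx":0.73,"ty":0.68,"tz":0,"rx":0,"ry":0,"rz":0,"jaw":1},
    {"tx":1.46,"ty":1.36,"tz":0,"rx":0,"ry":0,"rz":0,"jaw":1},
    {"tx":2.2,"ty":2.05,"tz":0,"rx":0,"ry":0,"rz":0,"jaw":1},
    {"tx":2.2,"ty":2.05,"tz":0,"rx":0,"ry":0,"rz":0,"jaw":1}
  ]
}}

```text
clock: 8.15
tcp_pos: [0.5114, -0.1414, 0.0492]
tcp_rot: [[0.732, 0.681, 0.0], [0.681, -0.732, -0.0], [0.0, 0.0, -1.0]]
contact_force: [0.0, 0.0, -1.4]
opening: 0.0279
```

```bash
python3 -c "
from h import *
s=status.sense(); print(s['contact_force'],s['torque'],s['tcp_pos'])"; python3 look.py w4
```

```text
[ 0.03096835  0.009488   -1.44456188] [-0.01964781  0.07160528  0.02295628] [ 0.51137563 -0.1413755   0.04924955]
8.15 [ 0.5114 -0.1414  0.0492] [ 0.03096835  0.009488   -1.44456188] [-0.01964781  0.07160528  0.02295628] 0.02789174028373346
x 0.04 ymid 0.0002 w 0.0301 top z -0.0277 1552
x 0.055 ymid 0.0 w 0.0268 top z -0.0256 1384
x 0.07 ymid 0.0003 w 0.01 top z -0.0176 552
x 0.085 ymid 0.0003 w 0.0096 top z -0.0176 585
x 0.1 ymid 0.0002 w 0.0101 top z -0.0176 643
tip x 0.10599549419346523
ring 0
```

Request:
{"name": "carry_out", "arguments": {
  "rows": [
    {"tx":1.1,"ty":1.02,"tz":0,"rx":0,"ry":0,"rz":0,"jaw":1},
    {"tx":2.2,"ty":2.05,"tz":0,"rx":0,"ry":0,"rz":0,"jaw":1},
    {"tx":3.3,"ty":3.07,"tz":0,"rx":0,"ry":0,"rz":0,"jaw":1},
    {"tx":4.3,"ty":4.0,"tz":0,"rx":0,"ry":0,"rz":0,"jaw":1},
    {"tx":4.3,"ty":4.0,"tz":0,"rx":0,"ry":0,"rz":0,"jaw":1},
    {"tx":4.3,"ty":4.0,"tz":0,"rx":0,"ry":0,"rz":0,"jaw":1}
  ]
}}

```text
clock: 8.95
tcp_pos: [0.5537, -0.1021, 0.0492]
tcp_rot: [[0.733, 0.68, -0.0], [0.68, -0.733, -0.0], [-0.0, -0.0, -1.0]]
contact_force: [-0.1, -0.8, -1.8]
opening: 0.0284
```

```bash
python3 look.py w5
```

```text
8.95 [ 0.5537 -0.1021  0.0492] [-0.06787287 -0.78124888 -1.75729467] [-0.04034768  0.06797201  0.00724529] 0.028411987551946762
x 0.04 ymid 0.0001 w 0.0299 top z -0.0277 1557
x 0.055 ymid 0.0003 w 0.027 top z -0.0257 1388
x 0.07 ymid 0.0003 w 0.0099 top z -0.0176 553
x 0.085 ymid -0.0012 w 0.0224 top z -0.0176 603
x 0.1 ymid 0.0018 w 0.0131 top z -0.0177 486
tip x 0.10574547536175359
ring 4900
0.045 284 [ 0.6196 -0.0406] ang 133.2 t -0.0138 0.0134 n -0.0124 0.0013
0.06 2149 [ 0.6139 -0.0463] ang 43.0 t -0.0237 0.022 n -0.0162 0.0159
0.066 1055 [ 0.6148 -0.0454] ang 43.7 t -0.0213 0.0254 n -0.0155 0.0155
0.072 1412 [ 0.6212 -0.0396] ang 133.2 t -0.0127 0.0129 n -0.0044 0.0341
```

View pics/w5.png

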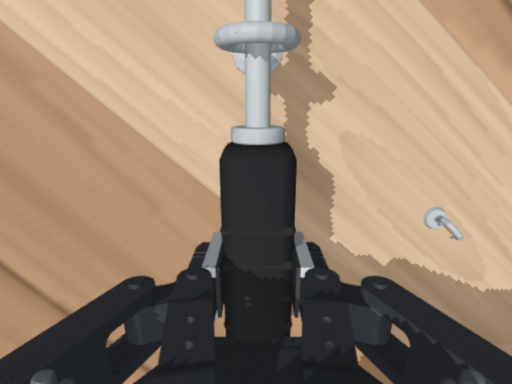

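The shaft is through the ring (px (257,38)), centred. Next is the orbit plan.

```bash
cat > orb.py <<'E'
import sys
from h import *
E=np.array([.621,-.039]); s=status.sense(); p=s['tcp_pos'][:2]; v=p-E
f=s['contact_force']; R=s['tcp_rot']; 
print('t',s['clock'],'yaw',np.degrees(np.arctan2(R[1,0],R[0,0])).round(2),'bear',np.degrees(np.arctan2(*v[::-1])).round(2),'r',np.hypot(*v).round(4),'z',s['tcp_pos'][2].round(4),'F',f.round(2),'Tz',s['torque'][2].round(3),'Teye',(s['torque'][2]+v[0]*f[1]-v[1]*f[0]).round(3),'q6',s['joint_positions'][5].round(2),'op',s['opening'].round(4))
for a in sys.argv[1:]:
    a=float(a); c,n=np.cos(np.radians(-a)),np.sin(np.radians(-a)); q=E+np.array([c*v[0]-n*v[1],n*v[0]+c*v[1]])-p
    print(a,(q*100).round(2),np.radians(-a).round(4))
E
python3 orb.py 6 12 18 24 30 36 42
```

```text
Traceback (most recent call last):
  File "orb.py", line 5, in <module>
    print('t',s['clock'],'yaw',np.degrees(np.arctan2(R[1,0],R[0,0])).round(2),'bear',np.degrees(np.arctan2(*v[::-1])).round(2),'r',np.hypot(*v).round(4),'z',s['tcp_pos'][2].round(4),'F',f.round(2),'Tz',s['torque'][2].round(3),'Teye',(s['torque'][2]+v[0]*f[1]-v[1]*f[0]).round(3),'q6',s['joint_positions'][5].round(2),'op',s['opening'].round(4))
                                                                                                                                                                                                                                                                                                                                  ^^^^^^^^^^^^^^^^^^
AttributeError: 'float' object has no attribute 'round'
```

```bash
sed -i "s/s\['opening'\].round(4)/round(s['opening'],4)/" orb.py; python3 orb.py 6 12 18 24 30 36 42
```

```text
t 9.0 yaw 42.83 bear -136.84 r 0.0924 z 0.0493 F [-0.05 -0.35 -1.58] Tz 0.036 Teye 0.056 q6 0.43 op 0.0278
6.0 [-0.62  0.74] -0.1047
12.0 [-1.17  1.54] -0.2094
18.0 [-1.62  2.39] -0.3142
24.0 [-1.99  3.29] -0.4189
30.0 [-2.26  4.22] -0.5236
36.0 [-2.43  5.17] -0.6283
42.0 [-2.5   6.13] -0.733
```

Request:
{"name": "carry_out", "arguments": {
  "rows": [
    {"tx":-0.62,"ty":0.74,"tz":0,"rx":0,"ry":0,"rz":-0.1047,"jaw":1},
    {"tx":-1.17,"ty":1.54,"tz":0,"rx":0,"ry":0,"rz":-0.2094,"jaw":1},
    {"tx":-1.62,"ty":2.39,"tz":0,"rx":0,"ry":0,"rz":-0.3142,"jaw":1},
    {"tx":-1.99,"ty":3.29,"tz":0,"rx":0,"ry":0,"rz":-0.4189,"jaw":1},
    {"tx":-2.26,"ty":4.22,"tz":0,"rx":0,"ry":0,"rz":-0.5236,"jaw":1},
    {"tx":-2.43,"ty":5.17,"tz":0,"rx":0,"ry":0,"rz":-0.6283,"jaw":1},
    {"tx":-2.5,"ty":6.13,"tz":0,"rx":0,"ry":0,"rz":-0.733,"jaw":1},
    {"tx":-2.5,"ty":6.13,"tz":0,"rx":0,"ry":0,"rz":-0.733,"jaw":1},
    {"tx":-2.5,"ty":6.13,"tz":0,"rx":0,"ry":0,"rz":-0.733,"jaw":1}
  ]
}}

```text
clock: 10.12
tcp_pos: [0.5289, -0.0412, 0.0494]
tcp_rot: [[1.0, 0.016, 0.0], [0.016, -1.0, -0.0], [0.0, 0.0, -1.0]]
contact_force: [-0.4, -0.1, -1.1]
opening: 0.0283
```

```bash
python3 orb.py 2 4 6 8 10 12; python3 look.py w6 | tail -5
```

```text
t 10.125 yaw 0.94 bear -178.64 r 0.0922 z 0.0494 F [-0.39 -0.12 -1.13] Tz -0.048 Teye -0.037 q6 1.25 op 0.0283
2.0 [-0.    0.32] -0.0349
4.0 [0.01 0.64] -0.0698
6.0 [0.03 0.96] -0.1047
8.0 [0.06 1.28] -0.1396
10.0 [0.1 1.6] -0.1745
12.0 [0.16 1.92] -0.2094
ring 4086
0.045 140 [ 0.6218 -0.0435] ang 132.8 t -0.0096 0.0195 n -0.0015 0.0009
0.06 1548 [ 0.6129 -0.04  ] ang 0.9 t -0.0223 0.0168 n -0.0139 0.012
0.066 1012 [ 0.6153 -0.0394] ang 164.7 t -0.0196 0.0187 n -0.0119 0.0089
0.072 1386 [ 0.621 -0.039] ang 132.6 t -0.0127 0.0129 n -0.0041 0.0034
```

Request:
{"name": "carry_out", "arguments": {
  "rows": [
    {"tx":0,"ty":0.32,"tz":0,"rx":0,"ry":0,"rz":-0.0349,"jaw":1},
    {"tx":0.01,"ty":0.64,"tz":0,"rx":0,"ry":0,"rz":-0.0698,"jaw":1},
    {"tx":0.03,"ty":0.96,"tz":0,"rx":0,"ry":0,"rz":-0.1047,"jaw":1},
    {"tx":0.06,"ty":1.28,"tz":0,"rx":0,"ry":0,"rz":-0.1396,"jaw":1},
    {"tx":0.06,"ty":1.28,"tz":0,"rx":0,"ry":0,"rz":-0.1396,"jaw":1}
  ]
}}

```text
clock: 10.8
tcp_pos: [0.5298, -0.0279, 0.0494]
tcp_rot: [[0.992, -0.123, 0.001], [-0.123, -0.992, 0.0], [0.001, -0.0, -1.0]]
contact_force: [2.1, 2.2, -1.3]
opening: 0.0285
```

```bash
cat > tq.py <<'E'
from h import *
E=np.array([.621,-.039]); T=[]
for _ in range(3):
    s=status.sense(); v=s['tcp_pos'][:2]-E; f=s['contact_force']; T.append([s['torque'][2]+v[0]*f[1]-v[1]*f[0],s['torque'][2],*f]); im,d=imaging.capture('wrist')
print('avg Teye,Tz,F',np.mean(T,0).round(3), 'raw',np.round([t[0] for t in T],3))
i,W=cam('wrist'); v,u=np.nonzero(d>0); P=world(i,W,np.c_[u,v],d[v,u]); Q=P[(np.hypot(P[:,0]-.621,P[:,1]+.039)<.022)&(P[:,2]>.0715)&(P[:,2]<.08)][:,:2]
w,V=np.linalg.eigh(np.cov(Q.T)); c=Q.mean(0); print('ring ang',(np.degrees(np.arctan2(V[1,1],V[0,1]))%180).round(2),'c',c.round(4),len(Q))
E
python3 tq.py; python3 orb.py 1 2 3 4 5 6
```

```text
avg Teye,Tz,F [ 0.115  0.399  2.28   2.837 -1.205] raw [0.102 0.17  0.074]
ring ang 132.48 c [ 0.621 -0.039] 1455
t 10.95 yaw -7.09 bear 173.11 r 0.092 z 0.0494 F [ 2.79  4.1  -0.77] Tz 0.439 Teye 0.034 q6 1.42 op 0.0285
1.0 [0.02 0.16] -0.0175
2.0 [0.04 0.32] -0.0349
3.0 [0.07 0.48] -0.0524
4.0 [0.1  0.63] -0.0698
5.0 [0.13 0.79] -0.0873
6.0 [0.17 0.95] -0.1047
```

Request:
{"name": "carry_out", "arguments": {
  "rows": [
    {"tx":0.02,"ty":0.18,"tz":0,"rx":0,"ry":0,"rz":-0.0175,"jaw":1},
    {"tx":0.04,"ty":0.35,"tz":0,"rx":0,"ry":0,"rz":-0.0349,"jaw":1},
    {"tx":0.07,"ty":0.52,"tz":0,"rx":0,"ry":0,"rz":-0.0524,"jaw":1},
    {"tx":0.07,"ty":0.52,"tz":0,"rx":0,"ry":0,"rz":-0.0524,"jaw":1}
  ]
}}

```text
clock: 11.45
tcp_pos: [0.5304, -0.0228, 0.0494]
tcp_rot: [[0.984, -0.177, 0.0], [-0.177, -0.984, -0.0], [0.001, 0.0, -1.0]]
contact_force: [3.8, 1.4, -1.1]
opening: 0.0284
```

```bash
sed -i 's/range(3)/range(4)/' tq.py; python3 tq.py; python3 orb.py 1 2 3 4 5 6
```

```text
avg Teye,Tz,F [ 0.054  0.321  3.77   2.267 -2.144] raw [ 0.11  -0.038  0.082  0.063]
ring ang 130.44 c [ 0.621  -0.0389] 1476
t 11.65 yaw -10.15 bear 169.87 r 0.0921 z 0.0494 F [ 4.7   1.88 -1.6 ] Tz 0.352 Teye 0.105 q6 1.48 op 0.0282
1.0 [0.03 0.16] -0.0175
2.0 [0.06 0.32] -0.0349
3.0 [0.1  0.47] -0.0524
4.0 [0.14 0.63] -0.0698
5.0 [0.18 0.78] -0.0873
6.0 [0.22 0.94] -0.1047
```

Request:
{"name": "carry_out", "arguments": {
  "rows": [
    {"tx":0.03,"ty":0.17,"tz":0,"rx":0,"ry":0,"rz":-0.0175,"jaw":1},
    {"tx":0.06,"ty":0.33,"tz":0,"rx":0,"ry":0,"rz":-0.0349,"jaw":1},
    {"tx":0.11,"ty":0.49,"tz":0,"rx":0,"ry":0,"rz":-0.0524,"jaw":1},
    {"tx":0.11,"ty":0.49,"tz":0,"rx":0,"ry":0,"rz":-0.0524,"jaw":1}
  ]
}}

```text
clock: 12.15
tcp_pos: [0.5313, -0.0178, 0.0493]
tcp_rot: [[0.974, -0.228, 0.0], [-0.228, -0.974, -0.0], [0.0, 0.0, -1.0]]
contact_force: [3.7, 0.1, -1.3]
opening: 0.0283
```

```bash
python3 tq.py; python3 orb.py 1 2 3 4 5 6
```

```text
avg Teye,Tz,F [ 0.122  0.258  4.132  0.543 -1.842] raw [0.17  0.069 0.095 0.153]
ring ang 127.65 c [ 0.6211 -0.0389] 1452
t 12.35 yaw -13.16 bear 166.76 r 0.0922 z 0.0493 F [ 3.66  1.19 -1.13] Tz 0.262 Teye 0.078 q6 1.54 op 0.0283
1.0 [0.04 0.16] -0.0175
2.0 [0.08 0.31] -0.0349
3.0 [0.12 0.47] -0.0524
4.0 [0.17 0.62] -0.0698
5.0 [0.22 0.77] -0.0873
6.0 [0.27 0.93] -0.1047
```

Request:
{"name": "carry_out", "arguments": {
  "rows": [
    {"tx":0.05,"ty":0.16,"tz":0,"rx":0,"ry":0,"rz":-0.0175,"jaw":1},
    {"tx":0.1,"ty":0.32,"tz":0,"rx":0,"ry":0,"rz":-0.0349,"jaw":1},
    {"tx":0.15,"ty":0.47,"tz":0,"rx":0,"ry":0,"rz":-0.0524,"jaw":1},
    {"tx":0.2,"ty":0.62,"tz":0,"rx":0,"ry":0,"rz":-0.0698,"jaw":1},
    {"tx":0.2,"ty":0.62,"tz":0,"rx":0,"ry":0,"rz":-0.0698,"jaw":1}
  ]
}}

```text
clock: 12.98
tcp_pos: [0.5331, -0.0115, 0.0493]
tcp_rot: [[0.955, -0.295, -0.0], [-0.295, -0.955, 0.0], [-0.0, 0.0, -1.0]]
contact_force: [2.4, -0.2, -2.3]
opening: 0.0283
```

```bash
python3 tq.py; python3 orb.py 1 2 3 4 5 6
```

```text
avg Teye,Tz,F [ 0.082  0.165  2.261  0.236 -1.49 ] raw [0.154 0.093 0.059 0.022]
ring ang 123.37 c [ 0.6211 -0.0389] 1457
t 13.175 yaw -17.15 bear 162.68 r 0.0921 z 0.0493 F [ 3.16  0.77 -0.74] Tz 0.259 Teye 0.104 q6 1.63 op 0.0284
1.0 [0.05 0.15] -0.0175
2.0 [0.1  0.31] -0.0349
3.0 [0.16 0.46] -0.0524
4.0 [0.21 0.61] -0.0698
5.0 [0.27 0.76] -0.0873
6.0 [0.33 0.9 ] -0.1047
```

Request:
{"name": "carry_out", "arguments": {
  "rows": [
    {"tx":0.05,"ty":0.16,"tz":0,"rx":0,"ry":0,"rz":-0.0175,"jaw":1},
    {"tx":0.11,"ty":0.31,"tz":0,"rx":0,"ry":0,"rz":-0.0349,"jaw":1},
    {"tx":0.17,"ty":0.46,"tz":0,"rx":0,"ry":0,"rz":-0.0524,"jaw":1},
    {"tx":0.23,"ty":0.61,"tz":0,"rx":0,"ry":0,"rz":-0.0698,"jaw":1},
    {"tx":0.23,"ty":0.61,"tz":0,"rx":0,"ry":0,"rz":-0.0698,"jaw":1}
  ]
}}

```text
clock: 13.8
tcp_pos: [0.5354, -0.0054, 0.0492]
tcp_rot: [[0.933, -0.361, -0.001], [-0.361, -0.933, 0.0], [-0.001, 0.0, -1.0]]
contact_force: [0.0, 0.5, -1.4]
opening: 0.0286
```

```bash
python3 tq.py; python3 orb.py 1 2 3 4 5 6
```

```text
avg Teye,Tz,F [ 0.114  0.143  0.016  0.334 -1.192] raw [0.094 0.163 0.102 0.096]
ring ang 119.35 c [ 0.6211 -0.0389] 1454
t 14.0 yaw -21.15 bear 158.62 r 0.0919 z 0.0493 F [-0.7   0.43 -0.9 ] Tz 0.129 Teye 0.116 q6 1.71 op 0.0286
1.0 [0.06 0.15] -0.0175
2.0 [0.12 0.3 ] -0.0349
3.0 [0.19 0.44] -0.0524
4.0 [0.25 0.59] -0.0698
5.0 [0.32 0.73] -0.0873
6.0 [0.4  0.88] -0.1047
```

Request:
{"name": "carry_out", "arguments": {
  "rows": [
    {"tx":0.06,"ty":0.15,"tz":0,"rx":0,"ry":0,"rz":-0.0175,"jaw":1},
    {"tx":0.12,"ty":0.3,"tz":0,"rx":0,"ry":0,"rz":-0.0349,"jaw":1},
    {"tx":0.19,"ty":0.44,"tz":0,"rx":0,"ry":0,"rz":-0.0524,"jaw":1},
    {"tx":0.25,"ty":0.59,"tz":0,"rx":0,"ry":0,"rz":-0.0698,"jaw":1},
    {"tx":0.25,"ty":0.59,"tz":0,"rx":0,"ry":0,"rz":-0.0698,"jaw":1}
  ]
}}

```text
clock: 14.62
tcp_pos: [0.538, 0.0005, 0.0493]
tcp_rot: [[0.905, -0.425, -0.0], [-0.425, -0.905, -0.0], [-0.0, 0.0, -1.0]]
contact_force: [-0.8, -0.8, -1.8]
opening: 0.0282
```

```bash
python3 tq.py; python3 orb.py 1 2 3 4 5 6
```

```text
avg Teye,Tz,F [ 0.114  0.142 -0.721  0.673 -1.334] raw [0.236 0.088 0.132 0.001]
ring ang 115.44 c [ 0.6211 -0.0389] 1453
t 14.825 yaw -25.15 bear 154.59 r 0.0919 z 0.0493 F [-0.96  1.12 -1.87] Tz 0.167 Teye 0.112 q6 1.79 op 0.0286
1.0 [0.07 0.14] -0.0175
2.0 [0.14 0.29] -0.0349
3.0 [0.22 0.43] -0.0524
4.0 [0.3  0.57] -0.0698
5.0 [0.38 0.71] -0.0873
6.0 [0.46 0.85] -0.1047
```

Request:
{"name": "carry_out", "arguments": {
  "rows": [
    {"tx":0.07,"ty":0.14,"tz":0,"rx":0,"ry":0,"rz":-0.0175,"jaw":1},
    {"tx":0.14,"ty":0.29,"tz":0,"rx":0,"ry":0,"rz":-0.0349,"jaw":1},
    {"tx":0.22,"ty":0.43,"tz":0,"rx":0,"ry":0,"rz":-0.0524,"jaw":1},
    {"tx":0.3,"ty":0.57,"tz":0,"rx":0,"ry":0,"rz":-0.0698,"jaw":1},
    {"tx":0.3,"ty":0.57,"tz":0,"rx":0,"ry":0,"rz":-0.0698,"jaw":1}
  ]
}}

```text
clock: 15.45
tcp_pos: [0.541, 0.0062, 0.0493]
tcp_rot: [[0.873, -0.487, -0.0], [-0.487, -0.873, 0.0], [-0.0, 0.0, -1.0]]
contact_force: [-1.8, 1.5, -1.0]
opening: 0.0289
```

```bash
python3 tq.py; python3 orb.py 1 2 3 4 5 6
```

```text
avg Teye,Tz,F [ 0.136  0.178 -1.738  1.504 -1.525] raw [0.134 0.146 0.136 0.13 ]
ring ang 111.41 c [ 0.6211 -0.0388] 1425
t 15.65 yaw -29.15 bear 150.59 r 0.0919 z 0.0493 F [-1.95  2.54 -1.91] Tz 0.174 Teye 0.058 q6 1.87 op 0.0283
1.0 [0.08 0.14] -0.0175
2.0 [0.16 0.28] -0.0349
3.0 [0.25 0.41] -0.0524
4.0 [0.33 0.55] -0.0698
5.0 [0.42 0.68] -0.0873
6.0 [0.52 0.81] -0.1047
```

Request:
{"name": "carry_out", "arguments": {
  "rows": [
    {"tx":0.08,"ty":0.14,"tz":0,"rx":0,"ry":0,"rz":-0.0175,"jaw":1},
    {"tx":0.16,"ty":0.28,"tz":0,"rx":0,"ry":0,"rz":-0.0349,"jaw":1},
    {"tx":0.24,"ty":0.42,"tz":0,"rx":0,"ry":0,"rz":-0.0524,"jaw":1},
    {"tx":0.32,"ty":0.56,"tz":0,"rx":0,"ry":0,"rz":-0.0698,"jaw":1},
    {"tx":0.32,"ty":0.56,"tz":0,"rx":0,"ry":0,"rz":-0.0698,"jaw":1}
  ]
}}

```text
clock: 16.27
tcp_pos: [0.5443, 0.0117, 0.0493]
tcp_rot: [[0.837, -0.547, -0.0], [-0.547, -0.837, -0.0], [0.0, 0.0, -1.0]]
contact_force: [-2.3, 0.7, -1.8]
opening: 0.0286
```

```bash
python3 tq.py; python3 orb.py 1 2 3 4 5 6
```

```text
avg Teye,Tz,F [ 0.321  0.299 -2.108  1.097 -1.982] raw [0.35  0.222 0.271 0.441]
ring ang 108.91 c [ 0.6212 -0.0388] 1423
t 16.475 yaw -33.14 bear 146.57 r 0.092 z 0.0493 F [-1.18  0.11 -3.  ] Tz 0.315 Teye 0.366 q6 1.95 op 0.0284
1.0 [0.09 0.13] -0.0175
2.0 [0.18 0.26] -0.0349
3.0 [0.28 0.39] -0.0524
4.0 [0.37 0.52] -0.0698
5.0 [0.47 0.65] -0.0873
6.0 [0.57 0.77] -0.1047
```

The torque has climbed from 0.12 to about 0.32 N m, and the ring now lags the shaft by about 1.5°: the collar is touching. A small 0.8° nip to confirm.

Request:
{"name": "carry_out", "arguments": {
  "rows": [
    {"tx":0.04,"ty":0.05,"tz":0,"rx":0,"ry":0,"rz":-0.007,"jaw":1},
    {"tx":0.07,"ty":0.1,"tz":0,"rx":0,"ry":0,"rz":-0.014,"jaw":1},
    {"tx":0.07,"ty":0.1,"tz":0,"rx":0,"ry":0,"rz":-0.014,"jaw":1}
  ]
}}

```text
clock: 16.85
tcp_pos: [0.5449, 0.0127, 0.0493]
tcp_rot: [[0.83, -0.558, -0.0], [-0.558, -0.83, -0.0], [-0.0, 0.0, -1.0]]
contact_force: [-1.1, 0.6, -1.7]
opening: 0.0283
```

```bash
python3 tq.py; python3 orb.py -10 -20 -30 -40 -48
```

```text
avg Teye,Tz,F [ 0.395  0.354 -1.807  0.701 -1.587] raw [0.362 0.453 0.433 0.33 ]
ring ang 108.8 c [ 0.6212 -0.0388] 1424
t 17.05 yaw -33.95 bear 145.79 r 0.092 z 0.0493 F [-2.33  0.75 -2.49] Tz 0.346 Teye 0.41 q6 1.97 op 0.0283
-10.0 [-0.78 -1.4 ] 0.1745
-20.0 [-1.31 -2.91] 0.3491
-30.0 [-1.57 -4.5 ] 0.5236
-40.0 [-1.54 -6.1 ] 0.6981
-48.0 [-1.33 -7.36] 0.8378
```

Torque is about 0.40 N m and the ring moved only 0.1° for 0.8° of shaft, so the collar is bedded. Stopping here and backing off through the play to centre the shaft.

Request:
{"name": "carry_out", "arguments": {
  "rows": [
    {"tx":-0.41,"ty":-0.69,"tz":0,"rx":0,"ry":0,"rz":0.0873,"jaw":1},
    {"tx":-0.78,"ty":-1.4,"tz":0,"rx":0,"ry":0,"rz":0.1745,"jaw":1},
    {"tx":-1.08,"ty":-2.15,"tz":0,"rx":0,"ry":0,"rz":0.2618,"jaw":1},
    {"tx":-1.31,"ty":-2.91,"tz":0,"rx":0,"ry":0,"rz":0.3491,"jaw":1},
    {"tx":-1.48,"ty":-3.7,"tz":0,"rx":0,"ry":0,"rz":0.4363,"jaw":1},
    {"tx":-1.57,"ty":-4.5,"tz":0,"rx":0,"ry":0,"rz":0.5236,"jaw":1},
    {"tx":-1.59,"ty":-5.3,"tz":0,"rx":0,"ry":0,"rz":0.6109,"jaw":1},
    {"tx":-1.54,"ty":-6.1,"tz":0,"rx":0,"ry":0,"rz":0.6981,"jaw":1},
    {"tx":-1.45,"ty":-6.75,"tz":0,"rx":0,"ry":0,"rz":0.77,"jaw":1},
    {"tx":-1.33,"ty":-7.36,"tz":0,"rx":0,"ry":0,"rz":0.8378,"jaw":1},
    {"tx":-1.33,"ty":-7.36,"tz":0,"rx":0,"ry":0,"rz":0.8378,"jaw":1},
    {"tx":-1.33,"ty":-7.36,"tz":0,"rx":0,"ry":0,"rz":0.8378,"jaw":1}
  ]
}}

```text
clock: 18.55
tcp_pos: [0.5319, -0.0608, 0.0494]
tcp_rot: [[0.97, 0.241, 0.001], [0.241, -0.97, -0.0], [0.001, 0.0, -1.0]]
contact_force: [0.4, 0.6, -2.6]
opening: 0.0284
```

```bash
python3 tq.py; python3 orb.py -5
```

```text
avg Teye,Tz,F [-0.038  0.005  0.15   0.518 -1.608] raw [-0.016 -0.149  0.026 -0.013]
ring ang 110.19 c [ 0.6211 -0.0392] 1400
t 18.75 yaw 14.03 bear -166.33 r 0.0919 z 0.0494 F [-0.97 -0.55 -2.2 ] Tz 0.001 Teye 0.029 q6 0.99 op 0.0287
-5.0 [ 0.22 -0.77] 0.0873
```

Request:
{"name": "carry_out", "arguments": {
  "rows": [
    {"tx":-1.2,"ty":-0.3,"tz":0,"rx":0,"ry":0,"rz":0,"jaw":1},
    {"tx":-2.6,"ty":-0.65,"tz":0,"rx":0,"ry":0,"rz":0,"jaw":1},
    {"tx":-4,"ty":-1,"tz":0,"rx":0,"ry":0,"rz":0,"jaw":1},
    {"tx":-5.6,"ty":-1.4,"tz":0,"rx":0,"ry":0,"rz":0,"jaw":1},
    {"tx":-7.2,"ty":-1.8,"tz":0,"rx":0,"ry":0,"rz":0,"jaw":1},
    {"tx":-8.8,"ty":-2.2,"tz":0,"rx":0,"ry":0,"rz":0,"jaw":1},
    {"tx":-10.4,"ty":-2.6,"tz":0,"rx":0,"ry":0,"rz":0,"jaw":1},
    {"tx":-11.6,"ty":-2.9,"tz":0,"rx":0,"ry":0,"rz":0,"jaw":1},
    {"tx":-11.6,"ty":-2.9,"tz":0,"rx":0,"ry":0,"rz":0,"jaw":1},
    {"tx":-11.6,"ty":-2.9,"tz":0,"rx":0,"ry":0,"rz":0,"jaw":1}
  ]
}}

```text
clock: 20.0
tcp_pos: [0.4161, -0.0901, 0.0494]
tcp_rot: [[0.97, 0.243, 0.001], [0.243, -0.97, -0.0], [0.001, 0.001, -1.0]]
contact_force: [-0.0, -0.4, -1.9]
opening: 0.0283
```

```bash
python3 look.py w7 | head -9
```

```text
20.0 [ 0.4161 -0.0901  0.0494] [-0.03270371 -0.42033005 -1.92192159] [-0.0582098  -0.00272193 -0.03304776] 0.028340893195895518
x 0.04 ymid 0.0004 w 0.0302 top z -0.0277 1558
x 0.055 ymid 0.0005 w 0.0271 top z -0.0258 1398
x 0.07 ymid 0.0004 w 0.0099 top z -0.0175 559
x 0.085 ymid 0.0004 w 0.0096 top z -0.0176 588
x 0.1 ymid 0.0003 w 0.0101 top z -0.0176 642
tip x 0.10597695181429684
ring 0
```

Request:
{"name": "carry_out", "arguments": {
  "rows": [
    {"tx":-1,"ty":1,"tz":2,"rx":0,"ry":0,"rz":0.15,"jaw":1},
    {"tx":-1,"ty":2,"tz":4,"rx":0,"ry":0,"rz":0.32,"jaw":1},
    {"tx":-1,"ty":3,"tz":4,"rx":0,"ry":0,"rz":0.49,"jaw":1},
    {"tx":-0.5,"ty":4,"tz":4,"rx":0,"ry":0,"rz":0.66,"jaw":1},
    {"tx":0,"ty":5,"tz":4,"rx":0,"ry":0,"rz":0.83,"jaw":1},
    {"tx":0.6,"ty":6,"tz":4,"rx":0,"ry":0,"rz":1.0,"jaw":1},
    {"tx":1.2,"ty":7,"tz":4,"rx":0,"ry":0,"rz":1.17,"jaw":1},
    {"tx":1.8,"ty":8.7,"tz":3,"rx":0,"ry":0,"rz":1.33,"jaw":1},
    {"tx":1.8,"ty":8.7,"tz":1,"rx":0,"ry":0,"rz":1.364,"jaw":1},
    {"tx":1.8,"ty":8.7,"tz":-1,"rx":0,"ry":0,"rz":1.364,"jaw":1},
    {"tx":1.8,"ty":8.7,"tz":-3,"rx":0,"ry":0,"rz":1.364,"jaw":1},
    {"tx":1.8,"ty":8.7,"tz":-4,"rx":0,"ry":0,"rz":1.364,"jaw":1},
    {"tx":1.8,"ty":8.7,"tz":-4.4,"rx":0,"ry":0,"rz":1.364,"jaw":1},
    {"tx":1.8,"ty":8.7,"tz":-4.6,"rx":0,"ry":0,"rz":1.364,"jaw":1},
    {"tx":1.8,"ty":8.7,"tz":-4.65,"rx":0,"ry":0,"rz":1.364,"jaw":1},
    {"tx":1.8,"ty":8.7,"tz":-4.65,"rx":0,"ry":0,"rz":1.364,"jaw":1}
  ]
}}

```text
clock: 22.05
tcp_pos: [0.4338, -0.003, 0.0031]
tcp_rot: [[-0.038, 0.999, 0.001], [0.999, 0.038, -0.0], [-0.0, 0.001, -1.0]]
contact_force: [-0.4, -0.4, -1.9]
opening: 0.0285
```

Opening, then rising to look.

Request:
{"name": "carry_out", "arguments": {
  "rows": [
    {"tx":0,"ty":0,"tz":0,"rx":0,"ry":0,"rz":0,"jaw":0.3},
    {"tx":0,"ty":0,"tz":0,"rx":0,"ry":0,"rz":0,"jaw":0},
    {"tx":0,"ty":0,"tz":0,"rx":0,"ry":0,"rz":0,"jaw":0},
    {"tx":0,"ty":0,"tz":0,"rx":0,"ry":0,"rz":0,"jaw":0},
    {"tx":0,"ty":0,"tz":0,"rx":0,"ry":0,"rz":0,"jaw":0},
    {"tx":0,"ty":0,"tz":0,"rx":0,"ry":0,"rz":0,"jaw":0},
    {"tx":0,"ty":0,"tz":2,"rx":0,"ry":0,"rz":0,"jaw":0},
    {"tx":0,"ty":0,"tz":6,"rx":0,"ry":0,"rz":0,"jaw":0},
    {"tx":1,"ty":-0.5,"tz":11,"rx":0,"ry":0,"rz":0,"jaw":0},
    {"tx":4,"ty":-1.5,"tz":16,"rx":0,"ry":0,"rz":0,"jaw":0},
    {"tx":8,"ty":-2,"tz":21,"rx":0,"ry":0,"rz":0,"jaw":0},
    {"tx":10.6,"ty":-2.2,"tz":26,"rx":0,"ry":0,"rz":0,"jaw":0},
    {"tx":10.6,"ty":-2.2,"tz":28,"rx":0,"ry":0,"rz":0,"jaw":0},
    {"tx":10.6,"ty":-2.2,"tz":28,"rx":0,"ry":0,"rz":0,"jaw":0},
    {"tx":10.6,"ty":-2.2,"tz":28,"rx":0,"ry":0,"rz":0,"jaw":0}
  ]
}}

```text
clock: 23.92
tcp_pos: [0.539, -0.0247, 0.2815]
tcp_rot: [[-0.038, 0.999, -0.002], [0.999, 0.038, 0.001], [0.001, -0.002, -1.0]]
contact_force: [-0.7, -0.3, -0.4]
opening: 0.0854
```

```bash
python3 tq.py
python3 - <<'E'
from h import *
i,W=cam('wrist'); im,d=imaging.capture('wrist'); cv2.imwrite('pics/w8.png',im)
v,u=np.nonzero(d>0); P=world(i,W,np.c_[u,v],d[v,u]); k=(P[:,0]>.40)&(P[:,0]<.47)&(P[:,1]>-.1)&(P[:,1]<.2)
for y in [-.04,0,.04,.08,.12,.16]:
    Q=P[k&(P[:,2]>.008)&(abs(P[:,1]-y)<.004)]
    if len(Q): print(y,((Q[:,0].min()+Q[:,0].max())/2).round(4),np.percentile(Q[:,2],90).round(4))
E
```

```text
avg Teye,Tz,F [-0.028 -0.043  0.303 -0.24  -0.127] raw [ 0.012 -0.052 -0.046 -0.024]
ring ang 109.01 c [ 0.6213 -0.0379] 117
-0.04 0.4464 0.3509
0 0.4342 0.0304
0.04 0.4323 0.0305
0.08 0.4309 0.0207
0.12 0.4297 0.02
```

View pics/w8.png

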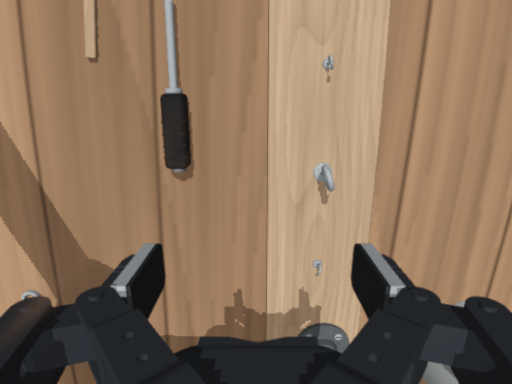

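The picture shows the screwdriver lying flat at px (175,130), clear of the shelf. The eye at (324,177) is empty and has stayed at its new angle of about 109°. Handing in.

```bash
python3 -c "
from bench import ticket
print(ticket.job_done())"
```

```text
the job is handed in; nothing more can be done
None
```

I turned the screw eye about 24° clockwise with the screwdriver's shaft through its loop until the collar bedded, and handed the job in at about 24 s of the 72 s allowed.

- **Tightening:** The thread dragged at about 0.12 N m until the collar touched. I stopped at about 0.40 N m, where 0.8° more of shaft turned the ring only about 0.1°.
- **After tightening:** I swung the shaft back to the middle of the play, drew it out and laid the screwdriver back where it had been.
- **Last checks:** The ring is at about 109°, the same as when I stopped turning. The screwdriver lies level on the counter, clear of the shelf, with the handle top at 30 mm and the shaft top at 20 mm. No unexpected contact forces showed up.
- **Checks that disagreed:** One reading after backing off gave 110.2° for the ring. I put it down to viewing angle, because the final look gave 109.0° again. Single torque readings scattered by about ±0.1 N m, so the torque figures are averages.
- **Not checked:** I did not measure the bystanders again. I kept the arm's path clear of them, and those still in view looked undisturbed.

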